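# Shut and lock the jewellery case with the hook pole

## Robot

A 6-joint arm with a two-finger parallel gripper is mounted at the origin on the work surface. World frame = base frame: x ahead of the robot, y to its left, z up, the work surface at z = 0. Lengths are in m, angles in rad, forces in N, time in s.
With the tool pointing down it reaches from about 0.25 to 0.725 m from the base axis. Payload 4 kg.
Tool frame: the origin (TCP) lies midway between the tips of the shut fingers; the grasp point (between the pads) lies 19 mm behind it (bot.grasp_offset is the distance from the TCP to the grasp point, in m); z points along the fingers, y is the direction in which the jaws open and shut (so a half turn about z gives the same grasp; the last joint's range is limited). The gripper opens to 85 mm and grips with 20 to 120 N. Pads are 22 mm wide; open, the fingers measure 114 mm over their backs; the gripper's body (76 mm by 85 mm) begins 54 mm behind the grasp point. The pads swing forward as they close: fully open they stand 13 mm farther back than shut.
Start: joints at [-1.138, 0.241, 0.005, 1.335, 0, 1.571], TCP at [0.21, -0.454, 0.231] pointing down, gripper open.
Joint ranges: [-2.72, 2.72], [-1.05, 1.87], [-1.09, 1.28], [-1.99, 2.15], [-1.42, 1.44], [-3.14, 3.14]. Speed limits (rad/s): [2.79, 2.79, 3.14, 3.14, 3.14, 3.14].

## Interface

Orientations are given as a unit quaternion [x, y, z, w].
In Python, from workcell import sensors, optics, bot gives the robot as it stands.
- The arm moves only by the tool apply_moves, never from a script. Its argument "plan" is one flat list of numbers, 6 for each row, row after row: the shift along the tool's x, y, z in m, then the turn, a rotation vector about the tool's x, y, z in rad. In form: [tx, ty, tz, ax, ay, az, tx, ty, tz, ax, ay, az, ...]. A call has 1 to 12 rows; each row is the pose to reach, as a shift and turn from the pose commanded when the call began, along the tool's axes at that moment; what a row does not reach only later rows make up. A row lasts 1/12 s, in which the tool goes at most 41.7 mm and 7.16 degrees, less where a joint would pass 70% of its speed; a pose out of reach is approached as far as the arm can. A call with a gripper value outside its range is refused whole. "grip" is the finger opening in m, from 0 to 0.0854, set as the call begins (left out, the last holds). The fingers move at their own pace and stop on an object; the grip force is fixed at half the most. Time passes only in rows, so rows that repeat a pose let the fingers close. It gives the time, the measured TCP pose, the force and the opening at its end, in the units of the state.
- sensors.get_obs(): the state, without advancing time (a new reading comes with each control period).
- optics.camera(name): name is "side" or "top"; returns a dict with "pixels" (400x640x3 uint8, red, green, blue), "fx", "fy", "cx", "cy" (pixels), "k1" (the pictures are not rectified: a ray, as slopes to the right and down, at radius r is drawn at 1 + k1 r^2 times it, then the intrinsics apply), "pose" (4x4, takes a point from camera to world coordinates). Camera axes: x right, y up, looking along -z (the intrinsics and any distortion apply to the point x, -y, -z); pixel columns grow to the right and rows downward; lengths in m; the calibration is good to about 2 mm. A picture is of the moment at which its call begins. There is no depth.
- bot.job_done(): hands the job in, once; it reports no verdict.
The state is a dict: "clock": time; "joint_pos": joint angles; "joint_vel": joint speeds; "tau": joint torques, N m; "eef_pos": TCP position; "tool_rot": TCP orientation; "ft_force": force on the tool from outside, world axes, zero at the start; "ft_torque": the same for the moment, N m; "grip_width": finger opening in m.
Only numpy, scipy, OpenCV 4.12 (cv2) and the standard library are available. Lean on these libraries where they do the work, as an engineer would, in place of code of your own. Each camera call takes 0.05 s, during which the arm holds its last target.

## Task

Close up the glass display case: take the hook pole from its rest, hook it into the ring eye on the raised lid, and bring the lid down gently on the hook until it is fully shut, without letting it drop and without touching the lid with the gripper. Put the pole back on its rest, then lock the case: push the lock knob in and turn it clockwise as far as it goes, so that it springs back out in the locked position. Leave the other things on the counter where they are.

Things in the scene. Friction and masses are not known exactly. Their poses are not given: they have to be found in the camera images.
- pole_grip (a point): Grip point on the hook pole's wooden handle (24 wide x 20 mm high, from 80 mm behind to 60 mm ahead of here), at mid height: grip across the width. Pole frame: x to the hook, z up, y left. An 8 mm aluminium rod runs on to x = 170 mm and is bent square to the left there: the hook finger, along +y, ends in an 11 mm ball, tip at y = 41 mm. About 0.14 kg; lies level.
- pole_hook (a point): Middle of the hook finger, at (170, 18, 0) mm in the pole's frame; same axes as pole_grip.
- rest_seat (a point): Where pole_grip lies when the pole is in its rest, 44 mm above the counter; x towards the hook. Fixed wooden rest: a board 140 x 70 x 12 mm and two cross blocks 12 mm thick, 60 mm behind and 45 mm ahead of this point, that carry the handle at height 34 mm. Each has 12 mm high horns at its ends, 46 mm apart. 22 mm free under the handle between the blocks.
- ring_eye (a point): Centre of the steel ring eye on the free edge of the lid, 185 mm from the hinge line, 25 mm beyond the edge, at mid width. Wire 6 mm, opening 32 mm. The hole runs along y, parallel to the hinge: the hook finger enters it sideways, from the -y side towards +y, with the pole pointing along the case's x. The frame turns with the lid; at lid angle 0 it is that of the case.
- lid (a joint): Opening angle of the lid, rad: 0 fully shut (level), 1.57 upright, at most 1.9. Glass in an aluminium frame, 300 wide x 160 deep x 12 mm, about 0.35 kg. A stiff hinge holds it where it stands near upright; once lower than about 55 to 65 degrees above level it falls by its own weight unless held.
- case: The fixed glass display case, 160 deep x 300 wide, 82 mm high shut; origin at the centre of its underside, x from front to hinge, z up. The lid's hinge line runs along y through (80, 0, 76) mm; at lid angle a the ring eye is at (80 - 185 cos a, 0, 76 + 185 sin a) mm. Steel lock housing on the front, left of the ring: x = -79 to -130, y = 60 to 110 mm, 80 mm high.
- knob_grip (a point): Grip point of the lock knob on its upright axis, 113 mm above the counter when out, at (-112, 85) mm in the case's frame. Round knurled dark steel knob, 30 mm across and 28 mm high (98 to 126 mm above the counter), over a 38 mm flange. The frame turns with the knob; a white pointer line on top runs from the axis to -x, towards the case's front when unlocked.
- lock_knob (a joint): Angle of the lock knob, rad, growing clockwise seen from above: 0 unlocked (pointer to the front), 1.05 locked, hard stop at 1.08. Splines block it until it is pushed in by 5 mm; within 0.07 rad of 0 and of 1.05 it can spring back out.
- lock_plunger (a joint): How far the knob is pushed down, m: 0 out, 0.006 fully in. A spring pushes it out: about 3 N at the start and 7 N fully in.
- bowl: Bystander: brass bowl, 100 mm across, 45 mm high; origin under its centre.
- jar: Bystander: white polish jar with a black lid, 64 mm across, 85 mm high; origin under its centre.
- tray: Fixed valuation tray of dark wood, 150 x 230 x 22 mm, with flat goods fixed in it; origin under its centre. It stands on the other side from the rest.
There are look-alikes about, which are no part of the job. Leave any red look-alike of the part that bears rest_seat alone.

How it is judged:
By the outcome, as a careful person would: the job done as asked, in the order asked, and still so for the second after the job is handed in, with the robot touching nothing.
It also fails if it takes over 69 s, if anything falls off the work surface, if the arm or the gripper's body presses on something with over 40 N, if the wrist force passes 120 N, or if a joint passes its speed limit or range.

## Working session

There is one attempt and no reset: what is moved stays moved. The work goes in short steps, Python scripts to look and compute and a tool call to move; the robot and the scene stay as the last step left them, time stands still between calls to the robot, and variables do not carry over. Pictures are saved under pics/ and viewed, and the job is handed in when it is done.

Besides the shell and the picture viewer there is one more tool, called after "Request:" as name(argument=value, ...) on one line, values as JSON. apply_moves: Moves the arm, as the interface text tells. Its arguments: {"type":"object","properties":{"plan":{"type":"array","items":{"type":"number"}},"grip":{"type":"number"}},"required":["plan"]}

```bash
ls; mkdir -p pics
python3 - <<'E'
from workcell import sensors, optics, bot
import cv2
o=sensors.get_obs(); print(o)
for n in ("side","top"):
    c=optics.camera(n); print(n,{k:v for k,v in c.items() if k!="pixels"})
    cv2.imwrite(f"pics/{n}0.png",c["pixels"][:,:,::-1])
E
```

```text
pics
{'clock': 0.0, 'joint_pos': array([-1.13802302e+00,  2.41429579e-01,  3.69361605e-03,  1.33516622e+00,
       -3.23898120e-05,  1.57083715e+00]), 'joint_vel': array([-0.00130392, -0.00127223,  0.00133746,  0.00048033,  0.00075079,
        0.00029686]), 'tau': array([ 1.42580244e-03, -3.72320223e+01,  2.52407008e+01,  1.72856235e-02,
        1.71381653e-04,  3.21037639e-06]), 'eef_pos': array([ 0.20942024, -0.45333172,  0.23039297]), 'tool_rot': array([ 9.76683453e-01,  2.14681914e-01, -2.41903744e-04, -1.02489087e-03]), 'ft_force': array([ 0.40408511,  0.80312536, -0.57651743]), 'ft_torque': array([-0.02319828,  0.04553362,  0.05197753]), 'grip_width': 0.08535846671715897}
side {'fx': 467.3057864926227, 'fy': 467.3057864926227, 'cx': 319.86564079628846, 'cy': 192.95418988142575, 'k1': -0.0808155543914223, 'pose': array([[-0.85127819,  0.38489781, -0.35662181, -0.0799064 ],
       [-0.52456315, -0.60793414,  0.59602817,  1.05981578],
       [ 0.01260736,  0.69445645,  0.71942428,  1.2861336 ],
       [ 0.        ,  0.        ,  0.        ,  1.        ]])}
top {'fx': 402.9124592744513, 'fy': 402.9124592744513, 'cx': 320.14882592793157, 'cy': 197.12653661384297, 'k1': -0.08884907726467879, 'pose': array([[ 0.02492629,  0.99687417, -0.07497044,  0.45188092],
       [-0.99934728,  0.0268091 ,  0.02421334,  0.10013202],
       [ 0.02614755,  0.07431796,  0.99689174,  1.19248637],
       [ 0.        ,  0.        ,  0.        ,  1.        ]])}
```

View pics/side0.png

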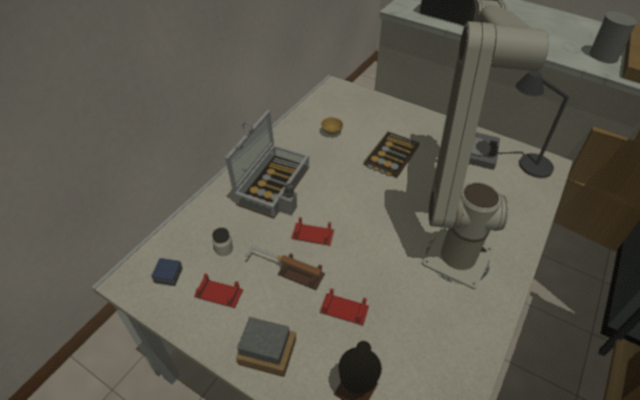

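View pics/top0.png

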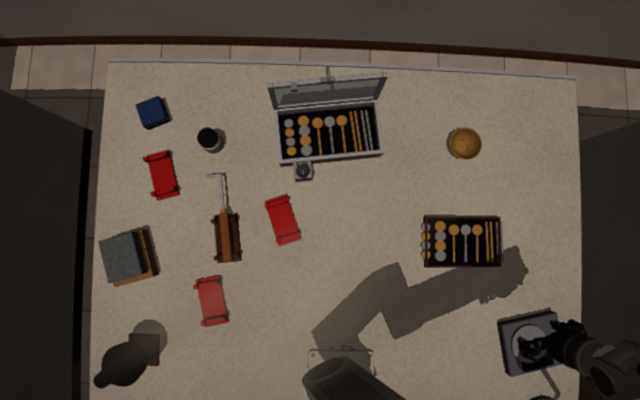

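The side view shows the open case (265,170), the pole on the wooden rest (300,270) with its hook at (250,255), three red look-alike rests, the jar (221,240) and the bowl (331,126). In the top view the hook is at (217,177), the rest at (228,237) and the knob at (303,170). I'll zoom in next.

```bash
cat > h.py <<'E'
import numpy as np, cv2
from scipy.spatial.transform import Rotation as R
from workcell import sensors, optics, bot
def K(c): return np.array([[c['fx'],0,c['cx']],[0,c['fy'],c['cy']],[0,0,1.]])
def ray(c,uv):
    q=cv2.undistortPoints(np.array([[uv]],float),K(c),np.array([c['k1'],0,0,0.]))[0,0]
    T=c['pose']; d=T[:3,:3]@np.array([q[0],-q[1],-1.]); return T[:3,3],d/np.linalg.norm(d)
def onz(c,uv,z):
    o,d=ray(c,uv); return o+d*(z-o[2])/d[2]
def tri(c1,a,c2,b):
    o1,d1=ray(c1,a);o2,d2=ray(c2,b)
    s=np.linalg.lstsq(np.c_[d1,-d2],o2-o1,rcond=None)[0]
    p,q=o1+s[0]*d1,o2+s[1]*d2; return (p+q)/2,np.linalg.norm(p-q)
def proj(c,p):
    T=c['pose']; q=T[:3,:3].T@(np.asarray(p,float)-T[:3,3]); q=np.array([q[0],-q[1],-q[2]])
    u=cv2.projectPoints(q.reshape(1,1,3),np.zeros(3),np.zeros(3),K(c),np.array([c['k1'],0,0,0.]))[0]
    return u.ravel()
def crop(img,x0,y0,w,h,s,name):
    cv2.imwrite(name,cv2.resize(img[y0:y0+h,x0:x0+w,::-1],None,fx=s,fy=s,interpolation=cv2.INTER_CUBIC))
E
python3 - <<'E'
from h import *
for n in ("side","top"):
    c=optics.camera(n); np.save(n+"0.npy",c['pixels'])
    im=np.clip(c['pixels'].astype(float)*1.6,0,255).astype(np.uint8)
    if n=="side":
        crop(im,210,110,130,100,6,"pics/s_case.png"); crop(im,230,230,120,70,6,"pics/s_pole.png")
    else:
        crop(im,260,60,130,130,4.5 and 4,"pics/t_case.png"); crop(im,190,160,70,110,5,"pics/t_pole.png")
E
```

```text
(no output)
```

View pics/s_case.png

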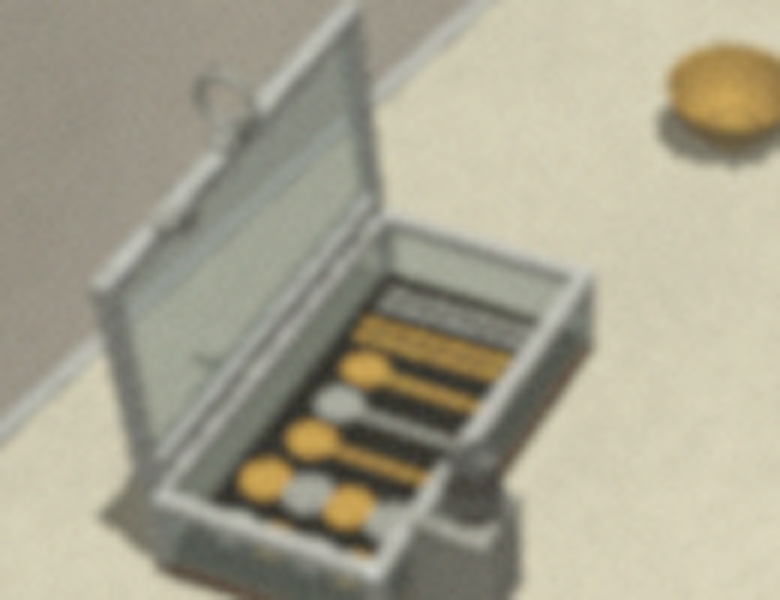

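View pics/s_pole.png

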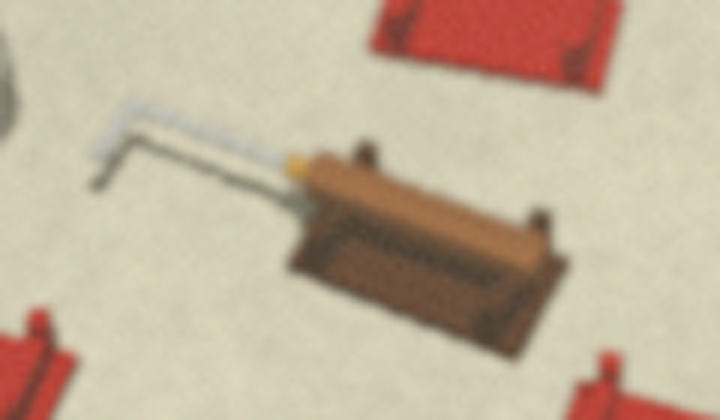

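View pics/t_case.png

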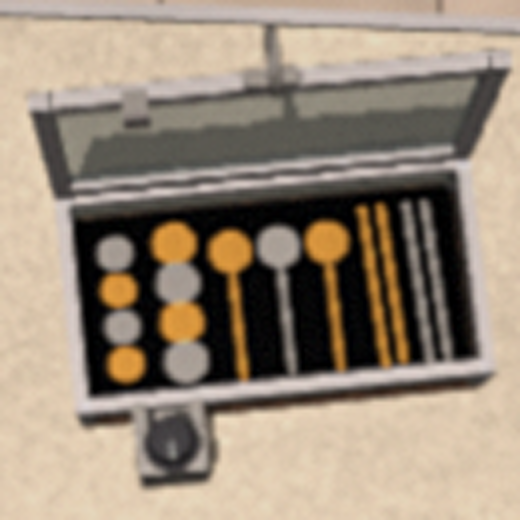

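View pics/t_pole.png

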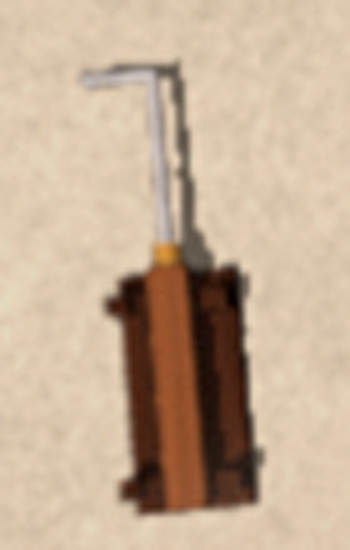

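Run:
```python
from h import *
s=optics.camera("side");t=optics.camera("top")
def f(x0,y0,sc): return lambda u,v:((u+.5)/sc-.5+x0,(v+.5)/sc-.5+y0)
tc,tp,sc,sp=f(260,60,4),f(190,160,5),f(210,110,6),f(230,230,6)
np.set_printoptions(precision=4,suppress=True)
print("case rim z.07"); C={}
for n,p in dict(FL=(83,412),FR=(493,378),BL=(58,200),BR=(467,160)).items():
    C[n]=onz(t,tc(*p),.07);print(n,C[n])
print("FL-FR",np.linalg.norm(C['FL']-C['FR']),np.linalg.norm(C['FL']-C['BL']))
print("knob",onz(t,tc(171,441),.126), "side",onz(s,sc(478,465),.126), tri(t,tc(171,441),s,sc(478,465)))
print("handle back",onz(t,tp(184,510),.054),"ferrule",onz(t,tp(169,252),.048),"corner",onz(t,tp(154,73),.044),"tip",onz(t,tp(82,80),.044))
print("side corner",onz(s,sp(137,107),.044),"tip",onz(s,sp(97,153),.044), tri(t,tp(154,73),s,sp(137,107)))
print("side handle front",onz(s,sp(318,165),.05),"back",onz(s,sp(540,253),.05))
print("ring",tri(t,tc(270,45),s,sc(224,105)))
print("lid free corners",tri(t,tc(35,100),s,sc(105,285)),tri(t,tc(503,60),s,sc(352,12)))
print("jar",onz(t,(209,139),.085))
```

```text
case rim z.07
FL [0.6305 0.187  0.07  ]
FR [ 0.6634 -0.1021  0.07  ]
BL [0.7826 0.2102 0.07  ]
BR [ 0.8219 -0.0819  0.07  ]
FL-FR 0.29099164976828823 0.15383684692404045
knob [0.6037 0.1234 0.126 ] side [0.6004 0.1316 0.126 ] (array([0.6055, 0.1239, 0.1166]), np.float64(0.0009993819146908072))
handle back [0.3492 0.3308 0.054 ] ferrule [0.4939 0.3462 0.048 ] corner [0.5965 0.3601 0.044 ] tip [0.5914 0.4015 0.044 ]
side corner [0.5932 0.3647 0.044 ] tip [0.5926 0.4015 0.044 ] (array([0.597 , 0.3613, 0.0378]), np.float64(0.0007242400506155932))
side handle front [0.4833 0.347  0.05  ] back [0.3516 0.3316 0.05  ]
ring (array([0.8254, 0.0668, 0.2541]), np.float64(0.0064990602315154605))
lid free corners (array([0.7974, 0.2107, 0.2317]), np.float64(0.0006349044157675421)) (array([ 0.8359, -0.0786,  0.2266]), np.float64(0.00023950563944646452))
jar [0.6895 0.3876 0.085 ]
```

Run:
```python
from h import *
s=optics.camera("side");t=optics.camera("top")
np.set_printoptions(precision=1,suppress=True)
th=.128;Rz=R.from_euler('z',th).as_matrix();O=np.array([.7246,.0533,0])
def W(p): return O+Rz@np.array(p)
def inv(c,uv,x0,y0,sc): return (np.asarray(uv)+.5-[x0,y0])*sc-.5
for n,p in dict(FL=(-.08,.15,.07),FR=(-.08,-.15,.07),BL=(.08,.15,.07),BR=(.08,-.15,.07),knob=(-.112,.085,.126)).items():
    print(n,inv(t,proj(t,W(p)),260,60,4),inv(s,proj(s,W(p)),210,110,6))
for a in (1.55,1.62,1.7,1.78):
    e=lambda r,y,d=0:W((.08-r*np.cos(a)+d*-np.sin(a),y,.076+r*np.sin(a)-d*np.cos(a)))
    print("a",a)
    for nm,q in dict(ring=e(.185,0),ringtip=e(.204,0),edge=e(.16,0),cL=e(.16,.15),cR=e(.16,-.15)).items():
        print(nm,inv(t,proj(t,q),260,60,4),inv(s,proj(s,q),210,110,6),q.round(4)*1000)
```

```text
FL [ 75.9 418. ] [387.3 577.2]
FR [498.  376.8] [604.3 270.4]
BL [ 55.1 196.9] [153.5 494.4]
BR [471.7 158.5] [388.6 203.6]
knob [171.2 442.5] [482.8 455. ]
a 1.55
ring [277.9  86.5] [255.5 104.9] [800.1  63.  261. ]
ringtip [279.6  75.5] [253.2  79.3] [799.7  63.  280. ]
edge [275.9 100.2] [258.5 138. ] [800.6  63.1 236. ]
cL [ 31.6 123. ] [124.1 290.4] [781.5 211.9 236. ]
cR [517.   79.6] [378.6   2.4] [819.8 -85.7 236. ]
a 1.62
ring [275.6  65.9] [236.5  99.4] [813.   64.7 260.8]
ringtip [277.   52.4] [232.1  73.3] [813.9  64.8 279.8]
edge [273.9  82.9] [242.2 133.2] [811.8  64.5 235.8]
cL [ 30.  105.5] [107.1 285. ] [792.6 213.3 235.8]
cR [514.7  62.4] [362.9  -1.8] [830.9 -84.3 235.8]
a 1.7
ring [272.9  43.3] [215.2  94.7] [827.6  66.6 259.5]
ringtip [273.9  27.1] [208.4  68.1] [830.   66.9 278.3]
edge [271.7  63.7] [223.9 129.1] [824.4  66.1 234.7]
cL [28.4 86.3] [ 88.2 280.2] [805.2 214.9 234.7]
cR [511.8  43.5] [345.3  -5.4] [843.5 -82.6 234.7]
a 1.78
ring [270.2  21.8] [194.4  91.7] [842.1  68.4 257. ]
ringtip [270.9   3.1] [185.4  64.9] [846.   68.9 275.6]
edge [269.4  45.5] [206.1 126.4] [836.9  67.8 232.5]
cL [27.  67.9] [ 69.8 276.8] [817.8 216.5 232.5]
cR [508.6  25.5] [328.1  -7.6] [856.1 -81.  232.5]
```

Run:
```python
from h import *
s=np.load("side0.npy");t=np.load("top0.npy")
b=lambda i:np.clip(i.astype(float)*1.6,0,255).astype(np.uint8)
a=b(s)[110:160,225:285];c=b(t)[60:110,300:360]
cv2.imwrite("pics/ring2.png",np.hstack([cv2.resize(x[:,:,::-1],None,fx=6.5,fy=8,interpolation=cv2.INTER_CUBIC) for x in (a,c)]))
```

```text
(no output)
```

View pics/ring2.png

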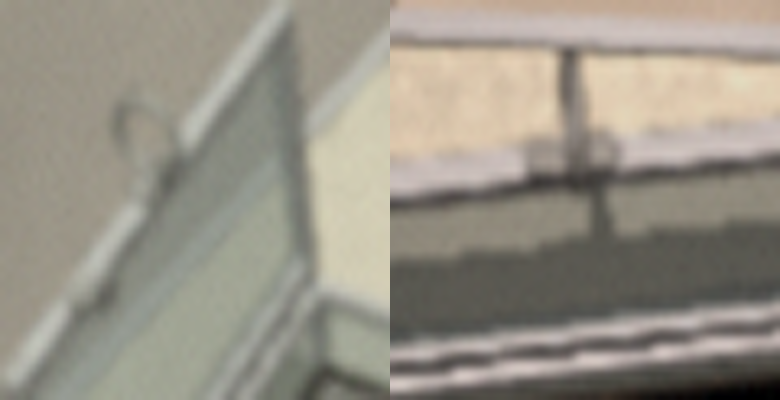

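The ring is edge-on in the top view with its tip at about px (328,66), and centred at about px (247,127) in the side view. That puts the lid near 1.67 rad. Next I'll work out the approach to the pole.

```bash
cat >> h.py <<'E'
np.set_printoptions(precision=4,suppress=True)
def Rt(yaw): 
    c,s=np.cos(yaw),np.sin(yaw)
    return np.array([[-c,-s,0],[-s,c,0],[0,0,-1.]])   # tool x=-px, y=py, z down
def go(p,yaw,base=None):
    o=sensors.get_obs(); B=R.from_quat(o['tool_rot']).as_matrix(); b=o['eef_pos']
    d=B.T@(np.array(p)-b); r=R.from_matrix(B.T@Rt(yaw)).as_rotvec()
    print("shift",d,"turn",r,"t",o['clock'],"j",o['joint_pos'])
O=np.array([.7246,.0533,0]);TH=.128
def W(p,th=TH): return O+R.from_euler('z',th).as_matrix()@np.array(p)
E
python3 -c "
from h import *
go([.4277,.3401,.2],.118)"
```

```text
shift [ 0.5309 -0.6292  0.0314] turn [-0.0001 -0.0005 -2.8268] t 0.4 j [-1.138   0.2408  0.0048  1.3352  0.      1.5708]
```

Request:
apply_moves(plan=[0.531, -0.629, 0.031, 0, 0, -2.827, 0.531, -0.629, 0.031, 0, 0, -2.827, 0.531, -0.629, 0.031, 0, 0, -2.827, 0.531, -0.629, 0.031, 0, 0, -2.827, 0.531, -0.629, 0.031, 0, 0, -2.827, 0.531, -0.629, 0.031, 0, 0, -2.827, 0.531, -0.629, 0.031, 0, 0, -2.827, 0.531, -0.629, 0.031, 0, 0, -2.827, 0.531, -0.629, 0.031, 0, 0, -2.827, 0.531, -0.629, 0.031, 0, 0, -2.827, 0.531, -0.629, 0.031, 0, 0, -2.827, 0.531, -0.629, 0.031, 0, 0, -2.827], grip=0.0854)

```text
clock: 1.4
eef_pos: [0.3423, 0.03, 0.2129]
tool_rot: [0.566, 0.825, 0.0, 0.001]
ft_force: [1.7, -0.4, 0.0]
grip_width: 0.085
```

```bash
python3 -c "
from h import *
go([.4277,.3401,.12],.118)"
```

```text
shift [0.2586 0.1912 0.0931] turn [ 0.001   0.0016 -1.3205] t 1.4 j [ 0.0875 -0.0635 -0.3825  1.25   -0.0002  1.29  ]
```

Request:
apply_moves(plan=[0.258, 0.191, 0.093, 0, 0, -1.32, 0.258, 0.191, 0.093, 0, 0, -1.32, 0.258, 0.191, 0.093, 0, 0, -1.32, 0.258, 0.191, 0.093, 0, 0, -1.32, 0.258, 0.191, 0.093, 0, 0, -1.32, 0.258, 0.191, 0.093, 0, 0, -1.32, 0.258, 0.191, 0.093, 0, 0, -1.32, 0.258, 0.191, 0.093, 0, 0, -1.32, 0.258, 0.191, 0.093, 0, 0, -1.32, 0.258, 0.191, 0.093, 0, 0, -1.32, 0.258, 0.191, 0.093, 0, 0, -1.32, 0.258, 0.191, 0.093, 0, 0, -1.32])

```text
clock: 2.4
eef_pos: [0.4292, 0.3371, 0.1189]
tool_rot: [-0.056, 0.998, -0.0, -0.0]
ft_force: [-0.1, -0.0, 0.4]
grip_width: 0.0851
```

Run:
```python
from h import *
go([.4277,.3401,.025],.118)
c=optics.camera("top");im=np.clip(c['pixels'].astype(float)*1.6,0,255).astype(np.uint8)
crop(im,160,150,120,130,4,"pics/t1.png")
go([.4277,.3401,.025],.118)
```

```text
shift [0.0011 0.0032 0.0939] turn [-0.0005 -0.0008 -0.005 ] t 2.4 j [ 0.6658  0.4038 -0.0674  1.1006 -0.      0.5529]
shift [0.0012 0.0034 0.0942] turn [-0.0003 -0.0004 -0.0081] t 2.45 j [ 0.6654  0.4031 -0.0677  1.1006 -0.      0.5555]
```

View pics/t1.png

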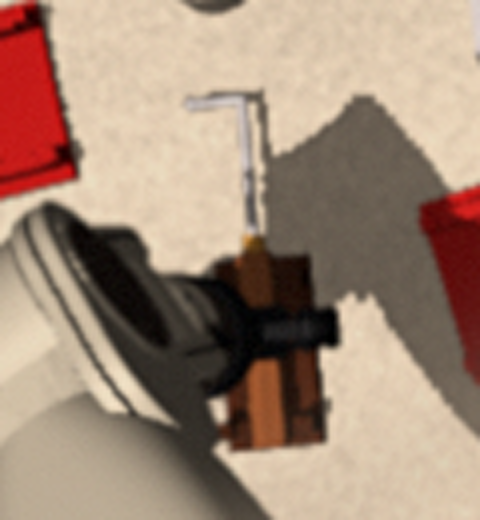

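The gripper straddles the handle between the two cross blocks, at about crop px (285,330). I'll lower it and close.

Request:
apply_moves(plan=[0.001, 0.003, 0.02, 0, 0, -0.008, 0.001, 0.003, 0.05, 0, 0, -0.008, 0.001, 0.003, 0.075, 0, 0, -0.008, 0.001, 0.003, 0.09, 0, 0, -0.008, 0.001, 0.003, 0.094, 0, 0, -0.008, 0.001, 0.003, 0.094, 0, 0, -0.008])

```text
clock: 2.95
eef_pos: [0.4273, 0.3388, 0.0245]
tool_rot: [-0.059, 0.998, -0.001, -0.001]
ft_force: [-0.2, -1.0, -0.2]
grip_width: 0.0853
```

Request:
apply_moves(plan=[0, 0, 0, 0, 0, 0, 0, 0, 0, 0, 0, 0, 0, 0, 0, 0, 0, 0, 0, 0, 0, 0, 0, 0, 0, 0, 0, 0, 0, 0, 0, 0, 0, 0, 0, 0, 0, 0, 0, 0, 0, 0, 0, 0, 0, 0, 0, 0], grip=0.0)

```text
clock: 3.62
eef_pos: [0.4288, 0.3402, 0.0266]
tool_rot: [-0.06, 0.998, 0.001, 0.001]
ft_force: [-0.6, -0.2, 7.0]
grip_width: 0.0231
```

```bash
python3 -c "
from h import *
print(sensors.get_obs())"
```

```text
{'clock': 3.6167, 'joint_pos': array([ 0.6707,  0.5039, -0.1805,  0.8843,  0.0001,  0.5516]), 'joint_vel': array([ 0.0011,  0.0002,  0.0003,  0.0004, -0.0018, -0.0001]), 'tau': array([ -0.1151, -41.4919,  18.8639,  -0.203 ,  -0.0578,   0.0014]), 'eef_pos': array([0.4288, 0.3402, 0.0266]), 'tool_rot': array([-0.0595,  0.9982,  0.0006,  0.0008]), 'ft_force': array([-0.6419, -0.2415,  6.9862]), 'ft_torque': array([-0.0056,  0.1444,  0.0055]), 'grip_width': 0.023057644208249822}
```

Request:
apply_moves(plan=[0, 0, -0.01, 0, 0, 0, 0, 0, -0.03, 0, 0, 0, 0, 0, -0.06, 0, 0, 0, 0, 0, -0.1, 0, 0, 0, 0, 0, -0.14, 0, 0, 0, 0, 0, -0.18, 0, 0, 0, 0, 0, -0.215, 0, 0, 0, 0, 0, -0.215, 0, 0, 0])

```text
clock: 4.28
eef_pos: [0.4308, 0.3418, 0.2492]
tool_rot: [-0.06, 0.998, 0.004, 0.006]
ft_force: [0.1, 0.2, -1.1]
grip_width: 0.0232
```

Run:
```python
from h import *
p=W((-.15,-.073,.241)); print(p); go(p,TH)
c=optics.camera("side");im=np.clip(c['pixels'].astype(float)*1.6,0,255).astype(np.uint8)
crop(im,200,100,200,150,4,"pics/s2.png")
```

```text
[ 0.5851 -0.0383  0.241 ]
shift [-0.108  -0.3958  0.0066] turn [ 0.0073  0.012  -0.0088] t 4.2833 j [ 0.6707  0.323   0.1631  1.3968 -0.      0.5515]
```

View pics/s2.png

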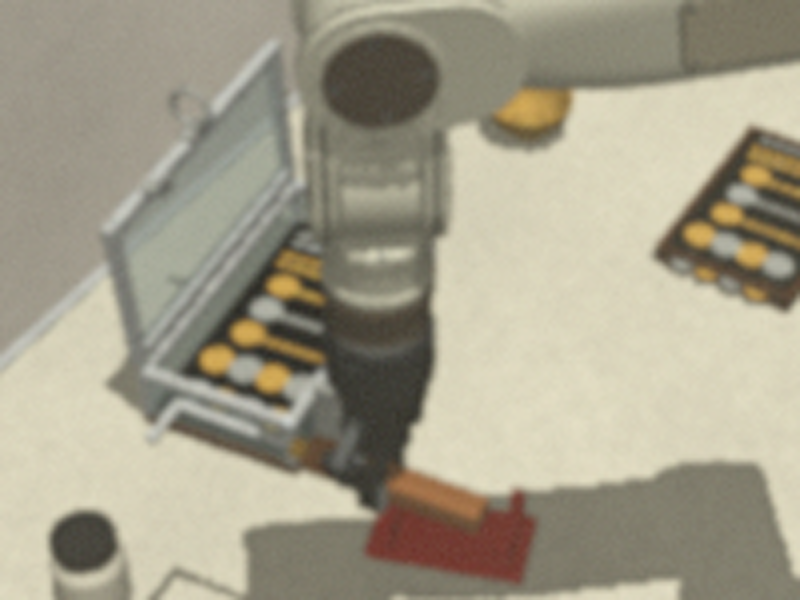

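The pole is held level, with its hook at about crop px (160,425) in front of the case. I'll carry it to a retracted point on the ring's −y side.

Request:
apply_moves(plan=[-0.005, -0.02, 0, 0, 0, -0.01, -0.015, -0.05, 0, 0, 0, -0.01, -0.025, -0.09, 0, 0, 0, -0.01, -0.035, -0.13, 0, 0, 0, -0.01, -0.045, -0.17, 0, 0, 0, -0.01, -0.056, -0.21, 0, 0, 0, -0.01, -0.067, -0.25, 0.002, 0, 0, -0.01, -0.078, -0.29, 0.003, 0, 0, -0.01, -0.088, -0.33, 0.004, 0, 0, -0.01, -0.098, -0.362, 0.005, 0, 0, -0.01, -0.105, -0.385, 0.006, 0, 0, -0.01, -0.108, -0.396, 0.006, 0, 0, -0.01])

```text
clock: 5.33
eef_pos: [0.5819, -0.0441, 0.2317]
tool_rot: [-0.063, 0.998, -0.0, -0.002]
ft_force: [-0.7, 0.6, -2.5]
grip_width: 0.0229
```

Run:
```python
from h import *
go(W((-.072,-.073,.241)),TH)
```

```text
shift [-0.082   0.0056 -0.0097] turn [-0.0001 -0.0047 -0.0029] t 5.3333 j [-0.0752  0.4129  0.2489  1.4115 -0.001  -0.2003]
```

Request:
apply_moves(plan=[0, 0, 0, 0, 0, 0, -0.01, 0.002, -0.002, 0, 0, 0, -0.025, 0.003, -0.004, 0, 0, 0, -0.045, 0.003, -0.005, 0, 0, 0, -0.065, 0.003, -0.005, 0, 0, 0, -0.075, 0.003, -0.005, 0, 0, 0, -0.08, 0.003, -0.005, 0, 0, 0, -0.08, 0.003, -0.005, 0, 0, 0, -0.08, 0.003, -0.005, 0, 0, 0])

```text
clock: 6.08
eef_pos: [0.6604, -0.0263, 0.2386]
tool_rot: [-0.065, 0.998, 0.0, -0.001]
ft_force: [-0.6, 0.3, -2.1]
grip_width: 0.0229
```

Run:
```python
from h import *
go(W((-.072,-.073,.241)),TH)
s=optics.camera("side");t=optics.camera("top")
np.save("s3.npy",s['pixels']);np.save("t3.npy",t['pixels'])
b=lambda i:np.clip(i.astype(float)*1.6,0,255).astype(np.uint8)
crop(b(s['pixels']),220,90,100,75,8,"pics/s3.png");crop(b(t['pixels']),300,50,100,75,8,"pics/t3.png")
go(W((-.072,-.073,.241)),TH)
```

```text
shift [-0.0018 -0.0022 -0.0024] turn [ 0.0006 -0.0023  0.0025] t 6.0833 j [-0.04    0.5806  0.5355  1.5281  0.0002 -0.1704]
shift [-0.0019 -0.0016 -0.0016] turn [ 0.0003 -0.0011  0.0017] t 6.1833 j [-0.0408  0.5793  0.5354  1.5281  0.0001 -0.1705]
```

View pics/s3.png

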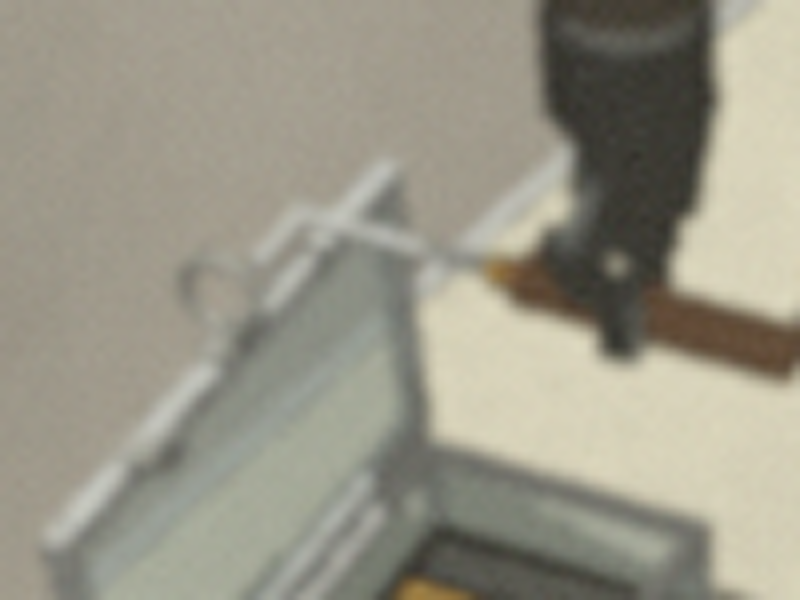

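View pics/t3.png

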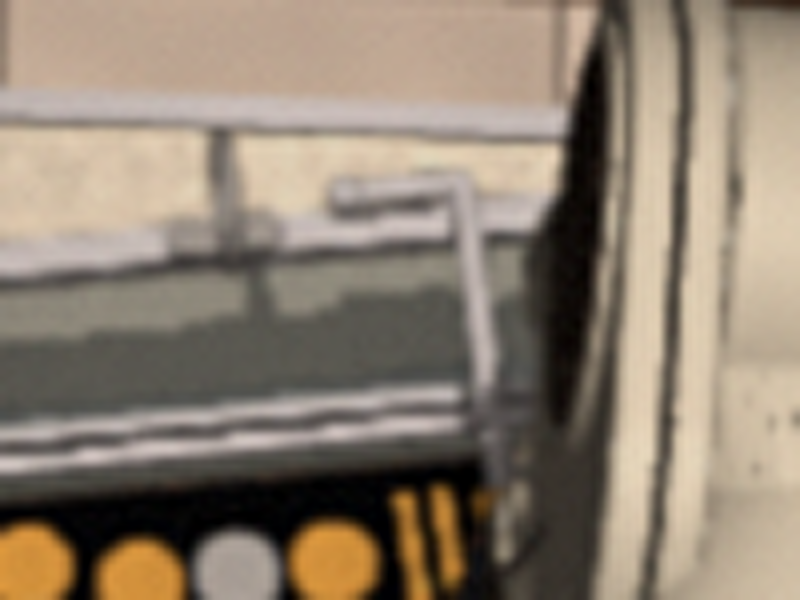

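The side view shows the ring centred at crop px (215,300) and the hook tip at (262,255). The finger line passes close to the ring centre. The top view shows the finger at row ~190 and the ring between rows ~130 and 235.

Run:
```python
from h import *
s=optics.camera("side");t=optics.camera("top")
def f(x0,y0,sc): return lambda u,v:((u+.5)/sc-.5+x0,(v+.5)/sc-.5+y0)
S,T=f(220,90,8),f(300,50,8)
inv=lambda p:R.from_euler('z',-TH).as_matrix()@(p-O)
for n,a,b in (("corner",(462,188),(299,213)),("tip",(332,198),(257,259))):
    p,g=tri(t,T(*a),s,S(*b)); print(n,p,inv(p),g)
# ring: side centre ray with case plane y=0
Rm=R.from_euler('z',TH).as_matrix()
def plane(c,uv):
    o,d=ray(c,uv); o2=Rm.T@(o-O); d2=Rm.T@d; k=-o2[1]/d2[1]; return o2+k*d2
print("ring side",plane(s,S(216,300)))
for a in (1.64,1.67,1.70):
    q=lambda r:W((.08-r*np.cos(a),0,.076+r*np.sin(a)))
    for r in (.204,.185): print(a,r,[((proj(c,q(r))-np.array(o0))+.5)*8-.5 for c,o0 in ((s,(220,90)),(t,(300,50)))])
o=sensors.get_obs();e=o['eef_pos'];print("pred corner",inv(e+R.from_quat(o['tool_rot']).as_matrix()@np.array([-.17,0,-.019])))
```

```text
corner [ 0.8279 -0.0042  0.2544] [ 0.0951 -0.0702  0.2544] 0.004367191115219432
tip [0.8221 0.0351 0.256 ] [ 0.0944 -0.0305  0.256 ] 0.003502086247579474
ring side [0.0999 0.     0.2532]
1.64 0.204 [array([221.6355, 255.9208]), array([232.9426, 172.4132])]
1.64 0.185 [array([228.3108, 290.9703]), array([230.4322, 200.7699])]
1.67 0.204 [array([209.7862, 253.2955]), array([230.6724, 153.3389])]
1.67 0.185 [array([217.6378, 288.5637]), array([228.4161, 183.7573])]
1.7 0.204 [array([198.0472, 251.0213]), array([228.3861, 134.6259])]
1.7 0.185 [array([207.0607, 286.4702]), array([226.3855, 167.0548])]
pred corner [ 0.0963 -0.0716  0.2589]
```

Request:
apply_moves(plan=[-0.004, 0, 0, 0, 0, 0, -0.004, 0.005, 0, 0, 0, 0, -0.004, 0.012, 0, 0, 0, 0, -0.004, 0.019, 0, 0, 0, 0, -0.004, 0.026, 0, 0, 0, 0, -0.004, 0.033, 0, 0, 0, 0, -0.004, 0.04, 0, 0, 0, 0, -0.004, 0.047, 0, 0, 0, 0, -0.004, 0.052, 0, 0, 0, 0, -0.004, 0.054, 0, 0, 0, 0, -0.004, 0.054, 0, 0, 0, 0])

```text
clock: 7.2
eef_pos: [0.6583, 0.0274, 0.2395]
tool_rot: [-0.065, 0.998, -0.0, 0.0]
ft_force: [-0.9, -0.2, -2.0]
grip_width: 0.023
```

Run:
```python
from h import *
s=optics.camera("side");t=optics.camera("top")
b=lambda i:np.clip(i.astype(float)*1.6,0,255).astype(np.uint8)
A=b(s['pixels'])[90:165,220:320];B=b(t['pixels'])[50:125,290:390]
cv2.imwrite("pics/st4.png",np.vstack([cv2.resize(x[5:50,5:95,::-1],None,fx=6.6,fy=6.6,interpolation=cv2.INTER_CUBIC) for x in (A,B)]))
o=sensors.get_obs();print(o['eef_pos'],o['ft_force'])
inv=lambda p:R.from_euler('z',-TH).as_matrix()@(p-O)
print(inv(o['eef_pos']+R.from_quat(o['tool_rot']).as_matrix()@np.array([-.17,0,-.019])))
```

```text
[0.6584 0.0265 0.2395] [ 0.1105 -0.0282 -1.4138]
[ 0.1009 -0.0179  0.2585]
```

View pics/st4.png

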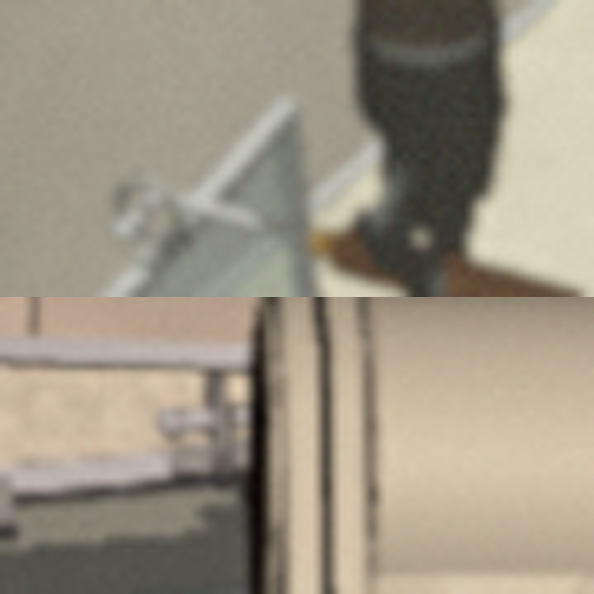

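The finger is through the ring: the side view shows its tip emerging beyond it, and in the top view the tip at px (165,420) is left of the ring stem. Now I'll compute the arc.

Run:
```python
import numpy as np
def seg(a0,a1,n):
    A=np.linspace(a0,a1,n+1); x=80-185*np.cos(A); z=76+185*np.sin(A)
    print(a0,a1," ".join(f"({-(x[i]-x[0]):.1f},{-(z[i]-z[0]):.1f})" for i in range(1,n+1)))
seg(1.69,1.42,10);seg(1.42,1.15,11)
a=1.15
for b in (.97,.79,.61,.43,.25,.10,0): seg(a,b,12);a=b
```

```text
1.69 1.42 (5.0,-0.5) (9.9,-0.9) (14.9,-1.2) (19.9,-1.3) (24.9,-1.3) (29.9,-1.1) (34.9,-0.9) (39.9,-0.4) (44.8,0.1) (49.8,0.8)
1.42 1.15 (4.5,0.7) (8.9,1.6) (13.4,2.5) (17.8,3.6) (22.2,4.8) (26.5,6.1) (30.9,7.4) (35.2,8.9) (39.4,10.5) (43.6,12.2) (47.8,14.0)
1.15 0.97 (2.5,1.2) (5.0,2.3) (7.5,3.6) (10.0,4.8) (12.4,6.1) (14.9,7.5) (17.3,8.9) (19.7,10.3) (22.0,11.7) (24.4,13.2) (26.7,14.7) (29.0,16.3)
0.97 0.79 (2.3,1.6) (4.5,3.2) (6.8,4.9) (9.0,6.5) (11.1,8.3) (13.3,10.0) (15.4,11.8) (17.5,13.6) (19.6,15.5) (21.6,17.3) (23.6,19.3) (25.6,21.2)
0.79 0.61 (2.0,2.0) (3.9,4.0) (5.8,6.0) (7.6,8.0) (9.5,10.1) (11.3,12.2) (13.1,14.4) (14.8,16.5) (16.5,18.7) (18.2,20.9) (19.8,23.2) (21.4,25.4)
0.61 0.43 (1.6,2.3) (3.1,4.6) (4.6,6.9) (6.1,9.3) (7.5,11.7) (8.9,14.1) (10.3,16.5) (11.6,18.9) (12.9,21.4) (14.1,23.9) (15.3,26.3) (16.5,28.9)
0.43 0.25 (1.1,2.5) (2.2,5.1) (3.3,7.6) (4.3,10.2) (5.3,12.8) (6.3,15.4) (7.2,18.0) (8.0,20.7) (8.8,23.3) (9.6,26.0) (10.4,28.7) (11.1,31.4)
0.25 0.1 (0.6,2.2) (1.1,4.5) (1.6,6.8) (2.1,9.0) (2.5,11.3) (2.9,13.6) (3.3,15.8) (3.7,18.1) (4.0,20.4) (4.3,22.7) (4.6,25.0) (4.8,27.3)
0.1 0 (0.1,1.5) (0.3,3.1) (0.4,4.6) (0.5,6.1) (0.6,7.7) (0.7,9.2) (0.8,10.8) (0.8,12.3) (0.9,13.8) (0.9,15.4) (0.9,16.9) (0.9,18.5)
```

Request:
apply_moves(plan=[0.003, 0, -0.0003, 0, 0, 0, 0.0065, 0, -0.0006, 0, 0, 0, 0.01, 0, -0.0009, 0, 0, 0, 0.0149, 0, -0.0012, 0, 0, 0, 0.0199, 0, -0.0013, 0, 0, 0, 0.0249, 0, -0.0013, 0, 0, 0, 0.0299, 0, -0.0011, 0, 0, 0, 0.0349, 0, -0.0009, 0, 0, 0, 0.0399, 0, -0.0004, 0, 0, 0, 0.0448, 0, 0.0001, 0, 0, 0, 0.0498, 0, 0.0008, 0, 0, 0])

```text
clock: 8.22
eef_pos: [0.6085, 0.0202, 0.2387]
tool_rot: [-0.065, 0.998, 0.0, 0.0]
ft_force: [0.7, -0.0, -1.8]
grip_width: 0.023
```

```bash
cat > look.py <<'E'
from h import *
import sys
s=optics.camera("side");t=optics.camera("top")
b=lambda i:np.clip(i.astype(float)*1.6,0,255).astype(np.uint8)
A=b(s['pixels'])[95:225,210:370];B=b(t['pixels'])[50:180,240:400]
cv2.imwrite("pics/%s.png"%sys.argv[1],np.vstack([cv2.resize(x[:,:,::-1],None,fx=4,fy=4,interpolation=cv2.INTER_CUBIC)[:,:] for x in (A,B)])[:,:][: ,:] if 0 else np.hstack([cv2.resize(x[:,:,::-1],None,fx=2.5*(1),fy=2.5,interpolation=cv2.INTER_CUBIC) for x in (A,B)]))
o=sensors.get_obs();print(o['clock'],o['eef_pos'],o['ft_force'],o['grip_width'])
inv=lambda p:R.from_euler('z',-TH).as_matrix()@(p-O)
f=inv(o['eef_pos']+R.from_quat(o['tool_rot']).as_matrix()@np.array([-.17,0,-.019]));print("finger",f,"ang",np.arctan2(f[2]-.076,.08-f[0]),"rad",np.hypot(f[2]-.076,.08-f[0]))
E
python3 look.py L1
```

```text
8.3167 [0.608  0.0202 0.2388] [ 0.7764 -0.6135 -1.8607] 0.023014348498024965
finger [ 0.0501 -0.0178  0.2577] ang 1.4077126843858097 rad 0.18410821868698754
```

View pics/L1.png

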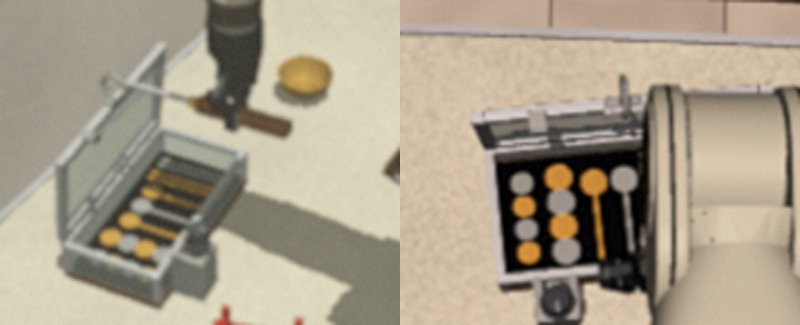

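The lid is following the hook (ring at crop px (110,85) in the side view), with a light pull of about 1.7 N.

Request:
apply_moves(plan=[0.0045, 0, 0.0007, 0, 0, 0, 0.0089, 0, 0.0016, 0, 0, 0, 0.0134, 0, 0.0025, 0, 0, 0, 0.0178, 0, 0.0036, 0, 0, 0, 0.0222, 0, 0.0048, 0, 0, 0, 0.0265, 0, 0.0061, 0, 0, 0, 0.0309, 0, 0.0074, 0, 0, 0, 0.0352, 0, 0.0089, 0, 0, 0, 0.0394, 0, 0.0105, 0, 0, 0, 0.0436, 0, 0.0122, 0, 0, 0, 0.0478, 0, 0.014, 0, 0, 0])

```text
clock: 9.23
eef_pos: [0.5611, 0.014, 0.2245]
tool_rot: [-0.065, 0.998, 0.0, -0.0]
ft_force: [-0.2, 0.4, -1.6]
grip_width: 0.0228
```

Request:
apply_moves(plan=[0.0025, 0, 0.0012, 0, 0, 0, 0.005, 0, 0.0023, 0, 0, 0, 0.0075, 0, 0.0036, 0, 0, 0, 0.01, 0, 0.0048, 0, 0, 0, 0.0124, 0, 0.0061, 0, 0, 0, 0.0149, 0, 0.0075, 0, 0, 0, 0.0173, 0, 0.0089, 0, 0, 0, 0.0197, 0, 0.0103, 0, 0, 0, 0.022, 0, 0.0117, 0, 0, 0, 0.0244, 0, 0.0132, 0, 0, 0, 0.0267, 0, 0.0147, 0, 0, 0, 0.029, 0, 0.0163, 0, 0, 0])

```text
clock: 10.23
eef_pos: [0.5326, 0.0103, 0.2082]
tool_rot: [-0.065, 0.998, 0.0, -0.0]
ft_force: [0.6, -0.4, -1.2]
grip_width: 0.0233
```

```bash
python3 look.py L2
```

```text
10.3333 [0.5322 0.0103 0.2081] [-0.2399 -0.5492 -2.0335] 0.022572096802412275
finger [-0.0263 -0.0179  0.2269] ang 0.9573618425014557 rad 0.18459831612549096
```

View pics/L2.png

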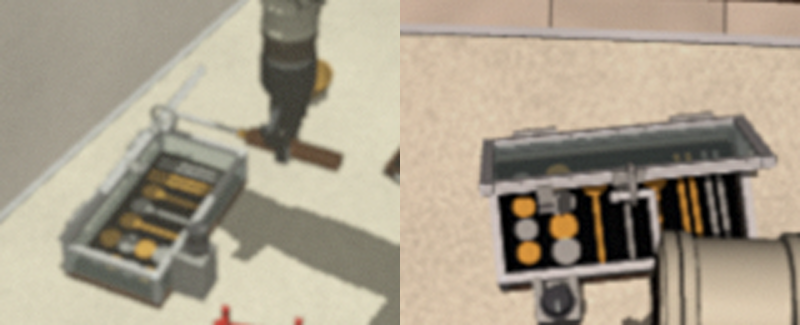

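The lid is now at about 57° with the ring still on the finger. I'll continue slowly through the point where it falls by its own weight.

Request:
apply_moves(plan=[0.0023, 0, 0.0016, 0, 0, 0, 0.0045, 0, 0.0032, 0, 0, 0, 0.0068, 0, 0.0049, 0, 0, 0, 0.009, 0, 0.0065, 0, 0, 0, 0.0111, 0, 0.0083, 0, 0, 0, 0.0133, 0, 0.01, 0, 0, 0, 0.0154, 0, 0.0118, 0, 0, 0, 0.0175, 0, 0.0136, 0, 0, 0, 0.0196, 0, 0.0155, 0, 0, 0, 0.0216, 0, 0.0173, 0, 0, 0, 0.0236, 0, 0.0193, 0, 0, 0, 0.0256, 0, 0.0212, 0, 0, 0])

```text
clock: 11.33
eef_pos: [0.5073, 0.007, 0.187]
tool_rot: [-0.065, 0.998, -0.0, 0.0]
ft_force: [-0.6, -0.3, -1.6]
grip_width: 0.0234
```

Request:
apply_moves(plan=[0.002, 0, 0.002, 0, 0, 0, 0.0039, 0, 0.004, 0, 0, 0, 0.0058, 0, 0.006, 0, 0, 0, 0.0076, 0, 0.008, 0, 0, 0, 0.0095, 0, 0.0101, 0, 0, 0, 0.0113, 0, 0.0122, 0, 0, 0, 0.0131, 0, 0.0144, 0, 0, 0, 0.0148, 0, 0.0165, 0, 0, 0, 0.0165, 0, 0.0187, 0, 0, 0, 0.0182, 0, 0.0209, 0, 0, 0, 0.0198, 0, 0.0232, 0, 0, 0, 0.0214, 0, 0.0254, 0, 0, 0])

```text
clock: 12.33
eef_pos: [0.4861, 0.0043, 0.1616]
tool_rot: [-0.065, 0.998, 0.0, 0.0]
ft_force: [0.7, -0.1, -1.8]
grip_width: 0.0234
```

```bash
python3 look.py L3
```

```text
12.4333 [0.4855 0.0042 0.1613] [-0.2399  0.2671 -2.6232] 0.02263476177482191
finger [-0.0734 -0.0179  0.18  ] ang 0.5959144243044471 rad 0.1853594771853448
```

View pics/L3.png

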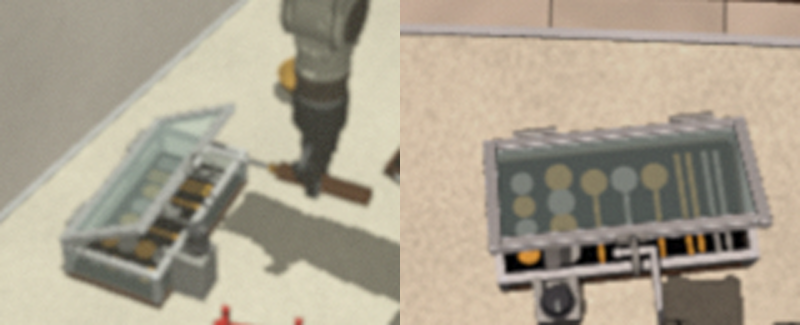

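The lid is hanging on the hook, with the ring on the finger at crop px (635,255) in the top view. I'll keep lowering.

Request:
apply_moves(plan=[0.0016, 0, 0.0023, 0, 0, 0, 0.0031, 0, 0.0046, 0, 0, 0, 0.0046, 0, 0.0069, 0, 0, 0, 0.0061, 0, 0.0093, 0, 0, 0, 0.0075, 0, 0.0117, 0, 0, 0, 0.0089, 0, 0.0141, 0, 0, 0, 0.0103, 0, 0.0165, 0, 0, 0, 0.0116, 0, 0.0189, 0, 0, 0, 0.0129, 0, 0.0214, 0, 0, 0, 0.0141, 0, 0.0239, 0, 0, 0, 0.0153, 0, 0.0263, 0, 0, 0, 0.0165, 0, 0.0289, 0, 0, 0])

```text
clock: 13.43
eef_pos: [0.4698, 0.0022, 0.1327]
tool_rot: [-0.065, 0.998, -0.0, 0.0]
ft_force: [0.2, 0.2, -1.8]
grip_width: 0.0231
```

Request:
apply_moves(plan=[0.0011, 0, 0.0025, 0, 0, 0, 0.0022, 0, 0.0051, 0, 0, 0, 0.0033, 0, 0.0076, 0, 0, 0, 0.0043, 0, 0.0102, 0, 0, 0, 0.0053, 0, 0.0128, 0, 0, 0, 0.0063, 0, 0.0154, 0, 0, 0, 0.0072, 0, 0.018, 0, 0, 0, 0.008, 0, 0.0207, 0, 0, 0, 0.0088, 0, 0.0233, 0, 0, 0, 0.0096, 0, 0.026, 0, 0, 0, 0.0104, 0, 0.0287, 0, 0, 0, 0.0111, 0, 0.0314, 0, 0, 0])

```text
clock: 14.43
eef_pos: [0.4589, 0.0007, 0.1013]
tool_rot: [-0.065, 0.998, -0.0, 0.0]
ft_force: [0.6, 0.0, -2.4]
grip_width: 0.0229
```

Request:
apply_moves(plan=[0.0006, 0, 0.0022, 0, 0, 0, 0.0011, 0, 0.0045, 0, 0, 0, 0.0016, 0, 0.0068, 0, 0, 0, 0.0021, 0, 0.009, 0, 0, 0, 0.0025, 0, 0.0113, 0, 0, 0, 0.0029, 0, 0.0136, 0, 0, 0, 0.0033, 0, 0.0158, 0, 0, 0, 0.0037, 0, 0.0181, 0, 0, 0, 0.004, 0, 0.0204, 0, 0, 0, 0.0043, 0, 0.0227, 0, 0, 0, 0.0046, 0, 0.025, 0, 0, 0, 0.0048, 0, 0.0273, 0, 0, 0])

```text
clock: 15.43
eef_pos: [0.4543, 0.0001, 0.0741]
tool_rot: [-0.065, 0.998, 0.0, 0.0]
ft_force: [2.5, 0.6, -1.4]
grip_width: 0.0235
```

```bash
python3 look.py L4
```

```text
15.5333 [0.4538 0.0001 0.0738] [ 1.9615 -0.0514 -3.0611] 0.023091188363624126
finger [-0.1053 -0.018   0.0927] ang 0.08978084422672059 rad 0.1860946932835193
```

View pics/L4.png

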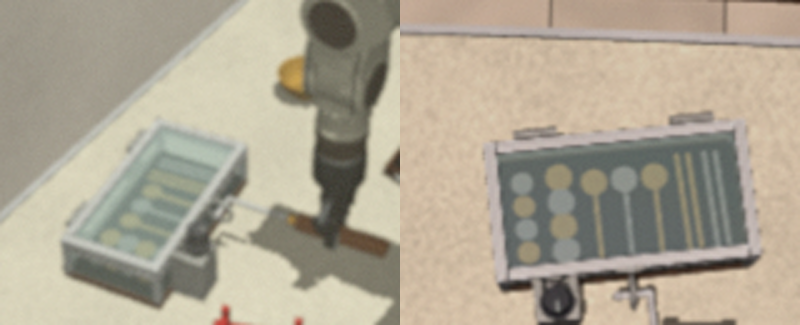

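Request:
apply_moves(plan=[0, 0, 0.0015, 0, 0, 0, -0.0005, 0, 0.0031, 0, 0, 0, -0.001, 0, 0.0046, 0, 0, 0, -0.001, 0, 0.0061, 0, 0, 0, -0.0015, 0, 0.0077, 0, 0, 0, -0.0015, 0, 0.0092, 0, 0, 0, -0.002, 0, 0.0108, 0, 0, 0, -0.002, 0, 0.0123, 0, 0, 0, -0.002, 0, 0.0138, 0, 0, 0, -0.002, 0, 0.0154, 0, 0, 0, -0.002, 0, 0.0169, 0, 0, 0, -0.002, 0, 0.0185, 0, 0, 0])

```text
clock: 16.53
eef_pos: [0.4561, 0.0004, 0.0556]
tool_rot: [-0.065, 0.998, -0.0, 0.0]
ft_force: [0.4, 0.0, -2.3]
grip_width: 0.0226
```

Run:
```python
from h import *
s=optics.camera("side");t=optics.camera("top")
b=lambda i:np.clip(i.astype(float)*1.6,0,255).astype(np.uint8)
A=b(s['pixels'])[140:215,225:325];B=b(t['pixels'])[115:190,290:390]
cv2.imwrite("pics/L5.png",np.hstack([cv2.resize(x[:,:,::-1],None,fx=4,fy=4,interpolation=cv2.INTER_CUBIC) for x in (A,B)]))
o=sensors.get_obs();print(o['clock'],o['eef_pos'],o['ft_force'],o['grip_width'])
inv=lambda p:R.from_euler('z',-TH).as_matrix()@(p-O)
print(inv(o['eef_pos']+R.from_quat(o['tool_rot']).as_matrix()@np.array([-.17,0,-.019])))
```

```text
16.6333 [0.4558 0.0004 0.0554] [-1.245   0.6012 -1.2604] 0.02337333692587584
[-0.1033 -0.018   0.0743]
```

View pics/L5.png

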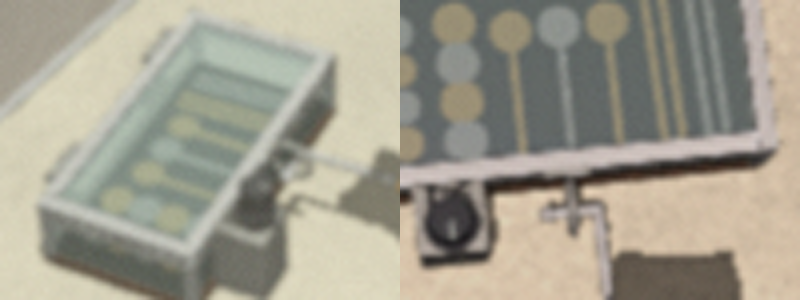

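The lid is shut, the finger is free in the ring (top view crop px (572,212)), and the force is about the pole's weight. I'll withdraw sideways, then back and up.

Request:
apply_moves(plan=[0, -0.006, 0, 0, 0, 0, 0, -0.014, 0, 0, 0, 0, 0, -0.022, 0, 0, 0, 0, 0, -0.03, 0, 0, 0, 0, 0, -0.038, 0, 0, 0, 0, 0, -0.046, 0, 0, 0, 0, 0, -0.052, 0, 0, 0, 0, 0, -0.052, 0, 0, 0, 0])

```text
clock: 17.3
eef_pos: [0.4631, -0.0526, 0.0557]
tool_rot: [-0.064, 0.998, -0.0, 0.0]
ft_force: [0.7, -0.8, -1.8]
grip_width: 0.0235
```

Request:
apply_moves(plan=[0.005, 0, 0, 0, 0, 0, 0.02, 0, 0, 0, 0, 0, 0.035, 0, -0.01, 0, 0, 0, 0.045, 0, -0.03, 0, 0, 0, 0.05, 0, -0.065, 0, 0, 0, 0.05, 0, -0.1, 0, 0, 0, 0.05, 0, -0.13, 0, 0, 0, 0.05, 0, -0.15, 0, 0, 0, 0.05, 0, -0.15, 0, 0, 0])

```text
clock: 18.05
eef_pos: [0.4157, -0.0577, 0.2103]
tool_rot: [-0.065, 0.998, -0.001, 0.005]
ft_force: [1.2, -0.1, -1.3]
grip_width: 0.0234
```

```bash
python3 look.py L6; python3 -c "
from h import *
go([.4288,.3402,.20],.118)"
```

```text
18.15 [ 0.4132 -0.0574  0.206 ] [-0.0699 -0.4695 -2.4955] 0.022743116296018964
finger [-0.153  -0.0697  0.2252] ang 0.5695475086272473 rad 0.2767050999089673
shift [-0.0669  0.3922  0.006 ] turn [-0.0002  0.0015  0.0117] t 18.15 j [-0.1381  0.0899 -0.2452  1.2343  0.0002 -0.2678]
```

View pics/L6.png

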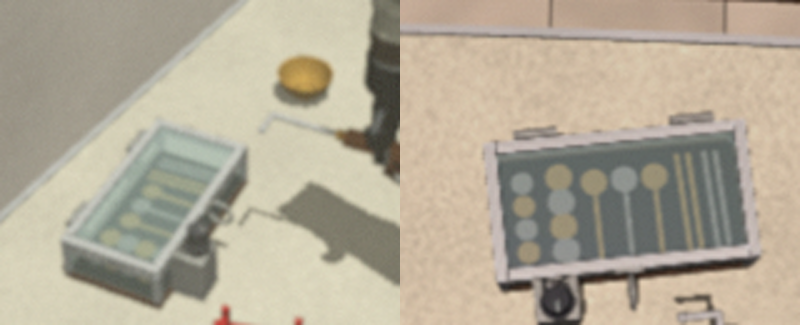

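The lid is shut, the ring is clear, and the pole is away from it. Now back above the rest.

Request:
apply_moves(plan=[-0.003, 0.02, 0, 0, 0, 0.012, -0.01, 0.06, 0, 0, 0, 0.012, -0.017, 0.1, 0, 0, 0, 0.012, -0.024, 0.14, 0, 0, 0, 0.012, -0.031, 0.18, 0, 0, 0, 0.012, -0.038, 0.22, 0.002, 0, 0, 0.012, -0.045, 0.26, 0.003, 0, 0, 0.012, -0.052, 0.3, 0.004, 0, 0, 0.012, -0.058, 0.34, 0.005, 0, 0, 0.012, -0.064, 0.375, 0.006, 0, 0, 0.012, -0.067, 0.39, 0.006, 0, 0, 0.012, -0.067, 0.392, 0.006, 0, 0, 0.012])

```text
clock: 19.15
eef_pos: [0.4275, 0.3425, 0.1963]
tool_rot: [-0.061, 0.998, -0.001, -0.002]
ft_force: [-0.0, -0.1, -2.3]
grip_width: 0.0227
```

```bash
python3 -c "
from h import *
go([.4288,.3402,.075],.118)"
```

```text
shift [-0.0015 -0.0023  0.1213] turn [-0.0014 -0.0041  0.004 ] t 19.15 j [0.675  0.3551 0.0711 1.291  0.001  0.553 ]
```

Request:
apply_moves(plan=[0, 0, 0, 0, 0, 0, 0, 0, 0.02, 0, 0, 0, 0, 0, 0.05, 0, 0, 0, 0, 0, 0.08, 0, 0, 0, 0, 0, 0.105, 0, 0, 0, 0, 0, 0.12, 0, 0, 0, 0, 0, 0.121, 0, 0, 0, 0, 0, 0.121, 0, 0, 0])

```text
clock: 19.82
eef_pos: [0.428, 0.3374, 0.0773]
tool_rot: [-0.058, 0.998, -0.001, -0.002]
ft_force: [-0.4, -0.6, -1.4]
grip_width: 0.0231
```

Run:
```python
from h import *
go([.4288,.3402,.026],.118)
s=optics.camera("side");t=optics.camera("top")
b=lambda i:np.clip(i.astype(float)*1.6,0,255).astype(np.uint8)
A=b(s['pixels'])[225:300,230:330];B=b(t['pixels'])[165:240,190:290]
A=b(s['pixels'])[215:315,240:340];B=b(t['pixels'])[165:265,180:280]
cv2.imwrite("pics/P1.png",np.hstack([cv2.resize(x[:,:,::-1],None,fx=4,fy=4,interpolation=cv2.INTER_CUBIC) for x in (A,B)]))
go([.4288,.3402,.026],.118)
```

```text
shift [-0.0013  0.0028  0.0513] turn [-0.0025 -0.0037 -0.0025] t 19.8167 j [ 0.6677  0.4454 -0.1223  1.0076 -0.0002  0.5522]
shift [0.001  0.0009 0.0537] turn [ 0.0006  0.0012 -0.0019] t 19.9167 j [ 0.6684  0.4433 -0.1184  1.0077 -0.0001  0.5523]
```

View pics/P1.png

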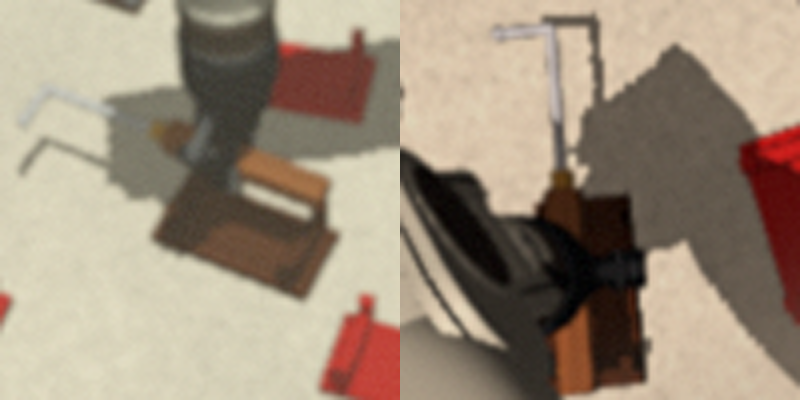

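The pole is lined up above the wooden rest. I'll lower it.

Request:
apply_moves(plan=[0.001, 0.001, 0.012, 0, 0, 0, 0.001, 0.001, 0.024, 0, 0, 0, 0.001, 0.001, 0.034, 0, 0, 0, 0.001, 0.001, 0.042, 0, 0, 0, 0.001, 0.001, 0.048, 0, 0, 0, 0.001, 0.001, 0.051, 0, 0, 0, 0.001, 0.001, 0.053, 0, 0, 0, 0.001, 0.001, 0.053, 0, 0, 0])

```text
clock: 20.58
eef_pos: [0.4281, 0.3407, 0.0266]
tool_rot: [-0.059, 0.998, 0.0, 0.0]
ft_force: [-1.2, -0.9, 0.8]
grip_width: 0.0229
```

Run:
```python
from h import *
go([.4288,.3402,.026],.118)
print(sensors.get_obs()['ft_force'],sensors.get_obs()['ft_torque'])
```

```text
shift [-0.0006 -0.0005  0.0006] turn [ 0.0002  0.0005 -0.0008] t 20.5833 j [ 0.6722  0.5045 -0.1792  0.8866 -0.0001  0.555 ]
[-1.2392 -0.9279  0.784 ] [-0.2183  0.2085 -0.0166]
```

Request:
apply_moves(plan=[0, 0, 0.0005, 0, 0, 0, 0, 0, 0.001, 0, 0, 0, 0, 0, 0.001, 0, 0, 0])

```text
clock: 20.83
eef_pos: [0.4282, 0.3407, 0.0266]
tool_rot: [-0.059, 0.998, 0.0, 0.0]
ft_force: [-4.2, -3.7, 9.8]
grip_width: 0.0232
```

Request:
apply_moves(plan=[0, 0, 0, 0, 0, 0, 0, 0, 0, 0, 0, 0, 0, 0, 0, 0, 0, 0, 0, 0, 0, 0, 0, 0, 0, 0, 0, 0, 0, 0, 0, 0, 0, 0, 0, 0], grip=0.0854)

```text
clock: 21.33
eef_pos: [0.428, 0.3406, 0.0246]
tool_rot: [-0.059, 0.998, -0.0, -0.0]
ft_force: [0.6, -0.2, -0.1]
grip_width: 0.0855
```

Request:
apply_moves(plan=[0, 0, -0.01, 0, 0, 0, 0, 0, -0.03, 0, 0, 0, 0, 0, -0.06, 0, 0, 0, 0, 0, -0.1, 0, 0, 0, 0, 0, -0.14, 0, 0, 0, 0, 0, -0.175, 0, 0, 0, 0, 0, -0.18, 0, 0, 0])

```text
clock: 21.92
eef_pos: [0.431, 0.3429, 0.2132]
tool_rot: [-0.059, 0.998, 0.004, 0.006]
ft_force: [0.4, 0.8, 0.5]
grip_width: 0.0851
```

Run:
```python
from h import *
s=optics.camera("side");t=optics.camera("top")
b=lambda i:np.clip(i.astype(float)*1.6,0,255).astype(np.uint8)
A=b(s['pixels'])[215:315,240:340];B=b(t['pixels'])[165:265,180:280]
cv2.imwrite("pics/P2.png",np.hstack([cv2.resize(x[:,:,::-1],None,fx=4,fy=4,interpolation=cv2.INTER_CUBIC) for x in (A,B)]))
go(W((-.112,.085,.16)),TH)
A=b(s['pixels'])[140:215,225:325];B=b(t['pixels'])[125:200,260:360]
cv2.imwrite("pics/K1.png",np.hstack([cv2.resize(x[:,:,::-1],None,fx=4,fy=4,interpolation=cv2.INTER_CUBIC) for x in (A,B)]))
```

```text
shift [-0.1463 -0.2373  0.048 ] turn [ 0.0034  0.0056 -0.0108] t 22.0167 j [0.6722 0.3425 0.0835 1.3053 0.     0.555 ]
```

View pics/P2.png

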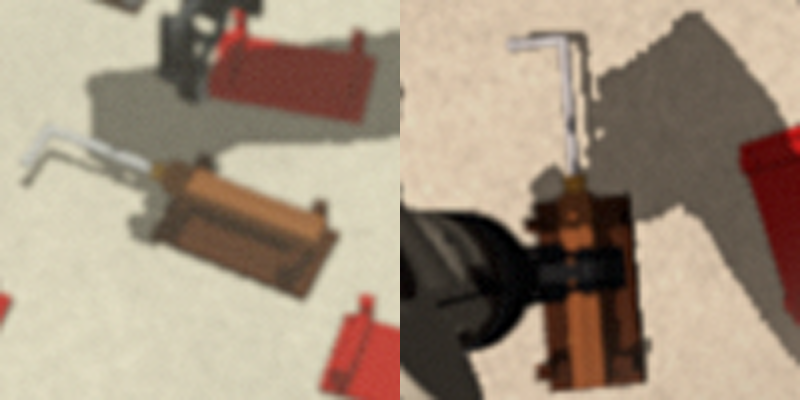

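View pics/K1.png

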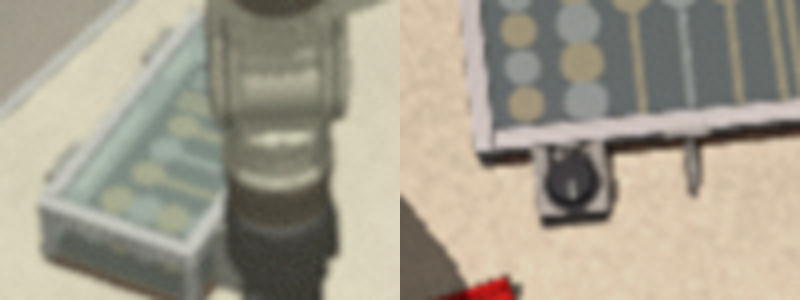

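The pole is seated on the wooden rest between the horns, with the hook at crop px (25,160) as before. The knob is at crop px (573,180) in the top view with its pointer to the front. On to the knob.

Request:
apply_moves(plan=[-0.01, -0.02, 0, 0, 0, -0.011, -0.035, -0.055, 0, 0, 0, -0.011, -0.06, -0.09, 0, 0, 0, -0.011, -0.082, -0.125, 0, 0, 0, -0.011, -0.104, -0.16, 0, 0, 0, -0.011, -0.123, -0.195, 0, 0, 0, -0.011, -0.138, -0.222, 0.01, 0, 0, -0.011, -0.146, -0.237, 0.025, 0, 0, -0.011, -0.146, -0.237, 0.04, 0, 0, -0.011, -0.146, -0.237, 0.046, 0, 0, -0.011, -0.146, -0.237, 0.046, 0, 0, -0.011, -0.146, -0.237, 0.046, 0, 0, -0.011], grip=0.065)

```text
clock: 23.02
eef_pos: [0.5996, 0.1226, 0.1575]
tool_rot: [-0.064, 0.998, -0.0, -0.002]
ft_force: [-0.2, -0.5, 1.0]
grip_width: 0.065
```

Run:
```python
from h import *
go([.6033,.1234,.098],TH)
s=optics.camera("side");t=optics.camera("top")
b=lambda i:np.clip(i.astype(float)*1.6,0,255).astype(np.uint8)
A=b(s['pixels'])[140:215,225:325];B=b(t['pixels'])[125:200,260:360]
cv2.imwrite("pics/K2.png",np.hstack([cv2.resize(x[:,:,::-1],None,fx=4,fy=4,interpolation=cv2.INTER_CUBIC) for x in (A,B)]))
go([.6033,.1234,.098],TH)
```

```text
shift [-0.004   0.0003  0.0595] turn [-0.0001 -0.003   0.001 ] t 23.0167 j [0.2017 0.5027 0.1959 1.267  0.0001 0.0727]
shift [-0.0026 -0.0002  0.0613] turn [0.0001 0.0007 0.0016] t 23.1167 j [0.2023 0.501  0.1979 1.267  0.0001 0.0727]
```

View pics/K2.png

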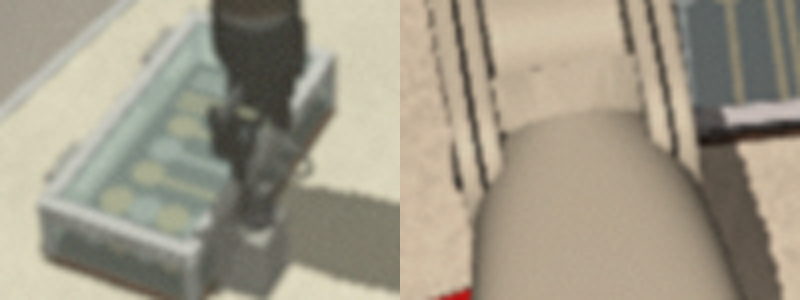

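The gripper is over the knob: in the side view its fingers sit either side of crop px (245,210). I'll lower it and close.

Request:
apply_moves(plan=[-0.003, 0, 0.015, 0, 0, 0, -0.003, 0, 0.03, 0, 0, 0, -0.003, 0, 0.042, 0, 0, 0, -0.003, 0, 0.052, 0, 0, 0, -0.003, 0, 0.058, 0, 0, 0, -0.003, 0, 0.061, 0, 0, 0, -0.003, 0, 0.061, 0, 0, 0])

```text
clock: 23.7
eef_pos: [0.6035, 0.123, 0.0975]
tool_rot: [-0.064, 0.998, -0.0, -0.0]
ft_force: [-0.2, -0.0, 0.3]
grip_width: 0.0649
```

Request:
apply_moves(plan=[0, 0, 0, 0, 0, 0, 0, 0, 0, 0, 0, 0, 0, 0, 0, 0, 0, 0, 0, 0, 0, 0, 0, 0, 0, 0, 0, 0, 0, 0, 0, 0, 0, 0, 0, 0], grip=0.0)

```text
clock: 24.2
eef_pos: [0.6041, 0.1246, 0.0988]
tool_rot: [-0.065, 0.998, 0.002, 0.001]
ft_force: [-1.1, 5.7, 2.2]
grip_width: 0.0282
```

```bash
python3 -c "
from h import *
o=sensors.get_obs();print(o['eef_pos'],o['ft_force'],o['ft_torque'],o['grip_width'],o['joint_pos'])"
```

```text
[0.6041 0.1246 0.0988] [-1.0868  5.6938  2.1822] [ 0.9589  0.1526 -0.0402] 0.028216932936987855 [0.2018 0.5496 0.1145 1.1336 0.0031 0.0723]
```

Gripped at 28 mm. The side force suggests the knob sits about 1.5 mm to +y of the tool, so I'll recentre and push in.

Request:
apply_moves(plan=[0, 0.0015, 0.001, 0, 0, 0, 0, 0.0015, 0.003, 0, 0, 0, 0, 0.0015, 0.005, 0, 0, 0, 0, 0.0015, 0.007, 0, 0, 0, 0, 0.0015, 0.0085, 0, 0, 0, 0, 0.0015, 0.0095, 0, 0, 0, 0, 0.0015, 0.0095, 0, 0, 0])

```text
clock: 24.78
eef_pos: [0.6044, 0.1247, 0.0932]
tool_rot: [-0.064, 0.998, 0.001, 0.002]
ft_force: [-8.3, 0.8, 23.2]
grip_width: 0.0284
```

```bash
python3 -c "
from h import *
o=sensors.get_obs();print(o['eef_pos'],o['ft_force'],o['ft_torque'],o['grip_width'],o['joint_pos'])"
```

```text
[0.6044 0.1247 0.0932] [-8.3379  0.845  23.2109] [0.1069 1.6321 0.0383] 0.028423240530804826 [0.2031 0.5527 0.1044 1.1176 0.0009 0.0746]
```

Request:
apply_moves(plan=[0.002, 0, -0.001, 0, 0, 0.05, 0.002, 0, -0.001, 0, 0, 0.15, 0.002, 0, -0.001, 0, 0, 0.25, 0.002, 0, -0.001, 0, 0, 0.35, 0.002, 0, -0.001, 0, 0, 0.45, 0.002, 0, -0.001, 0, 0, 0.55, 0.002, 0, -0.001, 0, 0, 0.65, 0.002, 0, -0.001, 0, 0, 0.75, 0.002, 0, -0.001, 0, 0, 0.85, 0.002, 0, -0.001, 0, 0, 0.95, 0.002, 0, -0.001, 0, 0, 1.03, 0.002, 0, -0.001, 0, 0, 1.07])

```text
clock: 25.78
eef_pos: [0.6048, 0.1269, 0.0934]
tool_rot: [0.454, 0.891, 0.005, 0.002]
ft_force: [0.2, 7.4, 14.4]
grip_width: 0.0284
```

Request:
apply_moves(plan=[0, 0, 0, 0, 0, 0, 0, 0, 0, 0, 0, 0])

```text
clock: 25.95
eef_pos: [0.6047, 0.1269, 0.0933]
tool_rot: [0.453, 0.891, 0.005, 0.002]
ft_force: [0.5, 7.5, 15.5]
grip_width: 0.0286
```

```bash
python3 -c "
from h import *
o=sensors.get_obs();print(o['eef_pos'],o['ft_force'],o['ft_torque'],o['grip_width'],o['joint_pos'])
y=R.from_quat(o['tool_rot']).as_matrix()[:,1];print('yaw_y-case',np.arctan2(y[1],y[0])-np.pi/2-TH)"
```

```text
[0.6047 0.1269 0.0933] [ 0.4553  7.4771 15.4684] [1.4065 0.3132 0.0435] 0.02856287481157188 [0.2047 0.5504 0.1008 1.1115 0.0044 1.1451]
yaw_y-case -1.0683689893922685
```

The knob turned about 1.07 rad freely (z torque 0.04 N m) with it held fully in. I'll let it come up, then open.

Request:
apply_moves(plan=[0, 0, -0.002, 0, 0, 0, 0, 0, -0.004, 0, 0, 0, 0, 0, -0.006, 0, 0, 0, 0, 0, -0.0075, 0, 0, 0, 0, 0, -0.0085, 0, 0, 0, 0, 0, -0.0085, 0, 0, 0])

```text
clock: 26.45
eef_pos: [0.6046, 0.1269, 0.0992]
tool_rot: [0.453, 0.891, 0.004, 0.002]
ft_force: [4.9, 8.0, 1.7]
grip_width: 0.0284
```

```bash
python3 -c "
from h import *
o=sensors.get_obs();print(o['eef_pos'],o['ft_force'],o['ft_torque'],o['grip_width'])"
```

```text
[0.6046 0.1269 0.0992] [4.9221 7.9847 1.6933] [ 1.6503 -0.865   0.0075] 0.028424331521932564
```

Request:
apply_moves(plan=[0, 0, 0, 0, 0, 0, 0, 0, 0, 0, 0, 0, 0, 0, 0, 0, 0, 0, 0, 0, 0, 0, 0, 0, 0, 0, 0, 0, 0, 0], grip=0.065)

```text
clock: 26.87
eef_pos: [0.6011, 0.1233, 0.0972]
tool_rot: [0.454, 0.891, -0.001, -0.0]
ft_force: [1.1, -1.2, -0.2]
grip_width: 0.0647
```

Request:
apply_moves(plan=[0, 0, -0.01, 0, 0, 0, 0, 0, -0.03, 0, 0, 0, 0, 0, -0.06, 0, 0, 0, 0, 0, -0.1, 0, 0, 0, 0, 0, -0.13, 0, 0, 0, 0, 0, -0.15, 0, 0, 0])

```text
clock: 27.37
eef_pos: [0.6026, 0.1239, 0.2528]
tool_rot: [0.454, 0.891, 0.002, 0.002]
ft_force: [0.5, 0.3, 0.9]
grip_width: 0.065
```

```bash
python3 -c "
from h import *
go([.38,-.1,.28],TH-1.07)"
```

```text
shift [-0.0502 -0.3116 -0.0288] turn [ 0.0054  0.0026 -0.0001] t 27.3667 j [ 0.2029  0.4668  0.3862  1.4842 -0.0002  1.145 ]
```

Request:
apply_moves(plan=[-0.005, -0.03, 0, 0, 0, 0, -0.011, -0.07, -0.005, 0, 0, 0, -0.018, -0.11, -0.01, 0, 0, 0, -0.024, -0.15, -0.02, 0, 0, 0, -0.03, -0.19, -0.028, 0, 0, 0, -0.037, -0.23, -0.028, 0, 0, 0, -0.043, -0.27, -0.028, 0, 0, 0, -0.05, -0.31, -0.028, 0, 0, 0, -0.05, -0.31, -0.028, 0, 0, 0, -0.05, -0.31, -0.028, 0, 0, 0])

```text
clock: 28.2
eef_pos: [0.3791, -0.1003, 0.2769]
tool_rot: [0.456, 0.89, 0.0, 0.001]
ft_force: [0.3, 0.0, 0.3]
grip_width: 0.0647
```

Run:
```python
from h import *
s=optics.camera("side");t=optics.camera("top")
b=lambda i:np.clip(i.astype(float)*1.6,0,255).astype(np.uint8)
cv2.imwrite("pics/full_t.png",b(t['pixels'])[:,:,::-1])
crop(b(t['pixels']),285,145,45,45,12,"pics/K3.png")
crop(b(s['pixels']),200,90,200,150,4,"pics/K3s.png")
```

```text
(no output)
```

View pics/full_t.png

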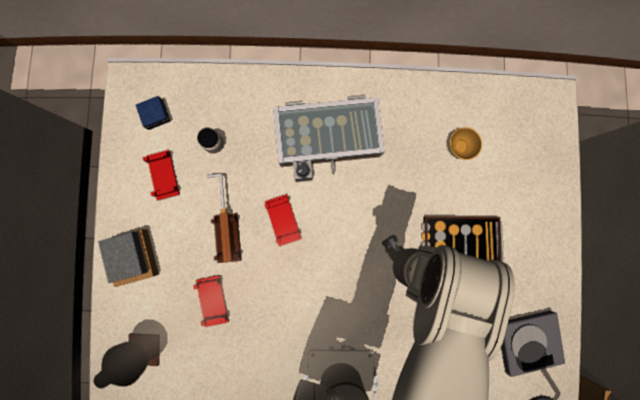

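View pics/K3.png

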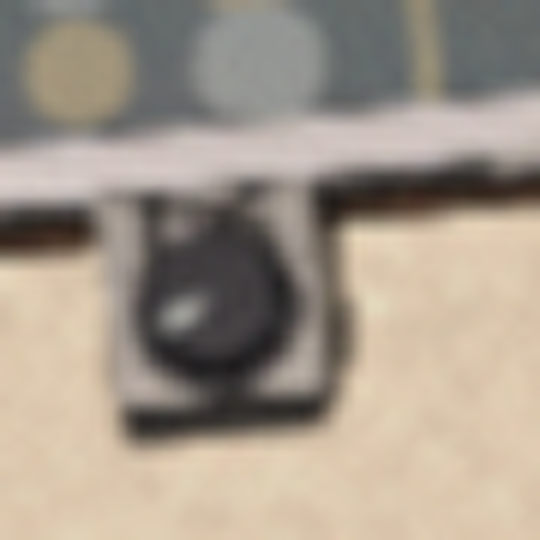

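View pics/K3s.png

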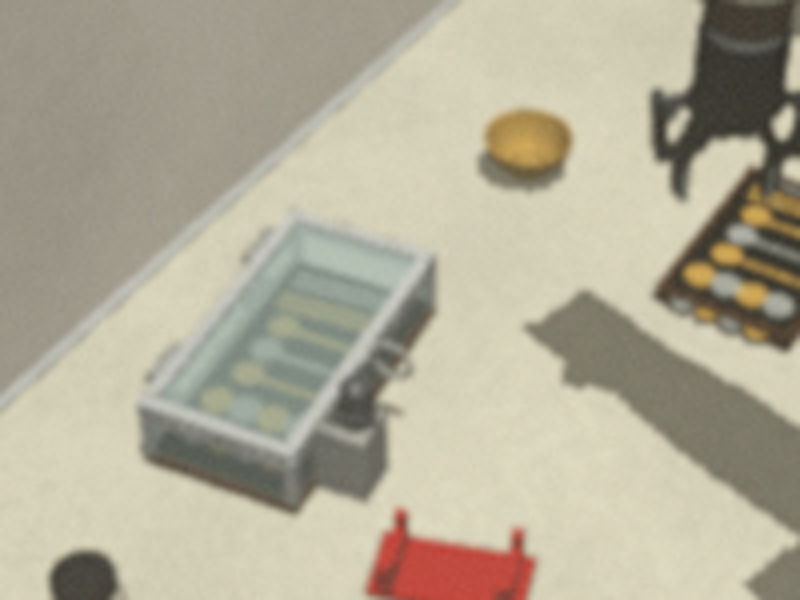

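Run:
```python
from h import *
t=optics.camera("top")
for c0 in ((.7246,.0533),(.7256,.0535)):
  O[:2]=c0
  for a in (0.9,1.05,1.2):
    f=lambda r:((proj(t,W((-.112-r*np.cos(a),.085+r*np.sin(a),.126)))-[285,145])+.5)*12-.5
    print(a,f(0),f(.014))
g=cv2.cvtColor(t['pixels'],cv2.COLOR_RGB2GRAY).astype(float)
print(g[163:180,294:312].astype(int))
```

```text
0.9 [214.5077 308.5044] [169.2258 352.06  ]
1.05 [214.5077 308.5044] [163.1768 344.8644]
1.2 [214.5077 308.5044] [158.2829 336.8535]
0.9 [213.7371 304.0201] [168.4577 347.5678]
1.05 [213.7371 304.0201] [162.4093 340.3733]
1.2 [213.7371 304.0201] [157.516  332.3636]
[[ 99  98  78  51  59  74  68  56  46  36  37  46  56  76  96  98  83  50]
 [ 97  98  82  53  56  74  66  51  39  34  37  37  41  61  87  98  88  62]
 [ 99  99  82  51  45  51  47  40  39  38  39  37  35  45  72  93  87  68]
 [101  97  81  51  36  39  36  39  38  40  39  37  34  35  57  83  87  72]
 [ 99  92  75  45  37  38  39  39  41  41  40  40  36  29  38  72  90  78]
 [100  89  66  40  36  39  41  42  41  41  41  40  39  28  28  58  84  82]
 [106  90  60  37  40  48  57  58  48  41  38  39  39  31  24  43  73  79]
 [106  86  54  36  53  75  88  74  55  41  40  41  40  33  26  43  69  78]
 [104  87  54  40  65  91  93  68  46  40  40  42  39  32  31  47  73  80]
 [100  89  59  41  54  67  58  48  43  40  42  40  35  29  36  58  86  84]
 [101  93  70  38  33  35  38  38  42  42  38  35  26  24  41  71  98  89]
 [ 99 100  83  50  31  24  27  32  35  32  28  24  22  34  58  86 103  90]
 [ 97 104  93  71  50  33  24  21  20  20  20  24  36  59  83 103 105  89]
 [102 105 107  97  78  58  44  33  29  27  29  36  59  82 101 106 103  87]
 [108 105 108 106  97  84  69  52  43  34  33  42  62  77  85  85  82  69]
 [110  91  86  86  83  79  72  56  44  32  30  34  37  40  39  38  39  43]
 [105  66  45  39  40  41  40  33  32  29  29  30  32  29  30  32  34  49]]
```

Run:
```python
from h import *
s=optics.camera("side")['pixels']; a=np.load("side0.npy")
b=lambda i:np.clip(i.astype(float)*1.8,0,255).astype(np.uint8)
cv2.imwrite("pics/K4.png",np.hstack([cv2.resize(b(x)[170:210,270:310,::-1],None,fx=10,fy=10,interpolation=cv2.INTER_CUBIC) for x in (a,s)]))
```

```text
(no output)
```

View pics/K4.png

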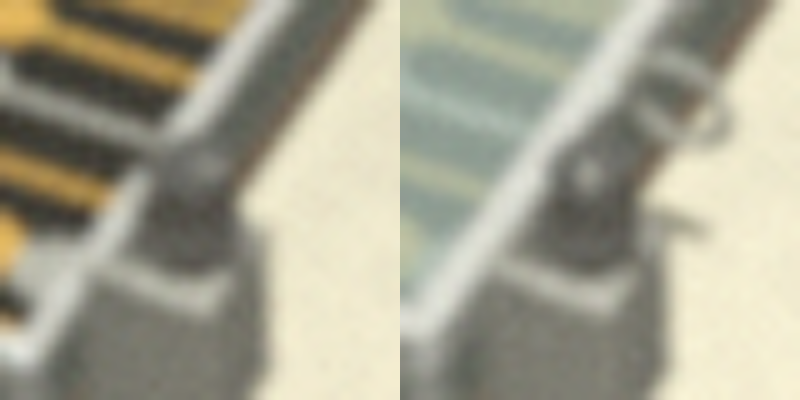

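The knob stands at the same height as at the start (top at crop row ~140 before and after) and its pointer has turned. The lid is shut. I'm handing in the job.

```bash
python3 -c "
from workcell import bot
print(bot.job_done())"
```

```text
the job is handed in; nothing more can be done
None
```

The case is shut and locked, the pole is back on its wooden rest, and I handed the job in at about 28.5 s of the 69 s.

- **Lid:** I hooked the finger into the ring and lowered the lid on it over about 9 s, with no visible drop. The last pictures show it lying level and shut. The gripper stayed on the pole's handle and never touched the lid.
- **Pole:** I seated it where it lay before, between the horns. The top and side pictures match the start. The red look-alikes, jar, bowl and tray look unmoved.
- **Lock:** I gripped the knob, pushed it in (it moved about 5.6 mm and met the stop at about 23 N) and turned it 1.07 rad clockwise. It rose back about 6 mm and stands at its starting height.

One check was loose: the pointer line is only a few pixels wide in the picture. I read its angle by eye as about 1.2 rad, give or take 0.15. That is a little above the 1.05 expected, and the hard stop is at 1.08. I did not push against that hard stop. The tool's own rotation read 1.07, and I relied on that.

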